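# Tap the brass nut blank

### The job

Cut the thread in the brass nut blank with the hand crank of the tap that stands in it: half a turn forward (clockwise seen from above) from where the crank stands now, a quarter turn back to break the chip, then another half turn forward, pausing a moment at each reversal. Let go there, with the crank three quarters of a turn forward of where it began, and leave the tap in the silver-grey blank as it is.

Things in the scene. Friction and masses are not known exactly. Their poses are not given: they have to be found in the camera images.
- brass_knob (a point): Centre (half-way up) of the black knob on the crank of the tap in the brass blank: an upright cylinder 22 mm in diameter and 50 mm tall, its top free, its underside 5 mm above the crank arm. It spins freely on its own pin, so it may be gripped firmly from above and carried round the circle without turning the gripper. It travels on a level circle of radius 50 mm about the tap's axis. The crank stays where it is left; friction needs about 3 N at the knob.
- brass_axis (a point): Fixed point on the upright axis of the tap in the brass blank (gold hexagon, 50 mm across, on a fixed round grey base 100 mm wide), 84 mm above the worktop. Hub (30 mm wide) and crank arm (14 mm wide) reach no higher than this; only the knob does. To the left (+y) of the work stands a fixed blue water bath, 0.30 m high with its lid, which the arm must pass over or keep clear of.
- brass_tap (a joint): Turn of the crank in the brass blank, rad: 0 at the start, growing clockwise seen from above (forward, cutting). It can turn from -0.4 to 5.8. The tap and its crank sink 2 mm per full turn forward, the knob with them.
- steel_tap (a joint): Turn of the crank, the same in build, of the tap in the silver-grey blank, which stands at least 0.2 m from the other: 0 at the start, to be left alone.

How it is judged:
By the outcome, as a careful person would: the job done as asked, in the order asked, and still so for the second after the job is handed in, with the robot touching nothing.
It also fails if it takes over 54 s, if anything falls off the work surface, if the arm or the gripper's body presses on something with over 40 N, if the wrist force passes 120 N, or if a joint passes its speed limit or range.

### The arm

A 7-joint arm with a two-finger parallel gripper is mounted at the origin on a cart in front of the work surface, level with it; the furniture and walls round the work are solid. World frame = base frame: x ahead of the robot, y to its left, z up, the work surface at z = 0. Lengths are in mm, angles in rad, forces in N, time in s.
With the tool pointing down it reaches from about 400 to 875 mm from the base axis. Payload 4.4 kg.
Tool frame: the origin (TCP) lies midway between the tips of the shut fingers; the grasp point (between the pads) lies 19 mm behind it; z points along the fingers, y is the line along which they close (so a half turn about z gives the same grasp; the last joint's range is limited). The gripper opens to 85 mm and grips with 20 to 120 N. Pads are 22 mm wide; open, the fingers measure 114 mm over their backs; the gripper's body (76 mm by 85 mm) begins 54 mm behind the grasp point. The pads swing forward as they close: fully open they stand 13 mm farther back than shut.
Start: joints at [-1.26, 0.628, 0.038, 1.517, -0.027, 0.996, -0.02], TCP at [239.143, 604.424, 231.313] pointing down, gripper open.
Joint ranges: [-3.06, 3.06], [-0.37, 2.12], [-1.25, 1.32], [0.18, 2.47], [-1.1, 4.24], [0.23, 1.98], [-2.94, 2.94]. Speed limits (rad/s): [2.57, 2.57, 3.14, 3.14, 3.14, 3.14, 3.14].

### API

Orientations are given as [roll, pitch, yaw] about the fixed x, y, z axes, in that order (R = Rz(yaw) Ry(pitch) Rx(roll)).
In Python, from cell import read_state, get_image, finish_job gives the robot as it stands.
- The arm moves only by the tool send_rows, never from a script. Its argument "series" is a list of rows, each an object of numbers: "ax", "ay", "az": the turn, a rotation vector about the tool's x, y, z in rad; "dx", "dy", "dz": the shift along the tool's x, y, z in cm; "hand": the closure, from 0 (fully open) to 1 (shut). In form: [{"ax": .., "ay": .., "az": .., "dx": .., "dy": .., "dz": .., "hand": ..}, ...]. A call has 1 to 10 rows; each row is the pose to reach, as a shift and turn from the pose commanded when the call began, along the tool's axes at that moment; what a row does not reach only later rows make up. A row lasts 1/10 s, in which the tool goes at most 50 mm and 8.59 degrees, less where a joint would pass 70% of its speed; a pose out of reach is approached as far as the arm can. A call with a gripper value outside its range is refused whole. The fingers move at their own pace and stop on an object; the grip force is fixed at half the most. Time passes only in rows, so rows that repeat a pose let the fingers close. It gives the time, the measured TCP pose, the force, the opening and the grip force at its end, in the units of the state.
- read_state(): the state, without advancing time (a new reading comes with each control period).
- get_image(name): name is "scene" or "top"; returns a dict with "pixels" (480x640x3 uint8, red, green, blue), "mtx" (3x3 intrinsics, pixels), "k1" (the pictures are not rectified: a ray, as slopes to the right and down, at radius r is drawn at 1 + k1 r^2 times it, then the intrinsics apply), "R" (3x3) and "t" (3): a world point X has camera coordinates R X + t. Camera axes: x right, y down, z forward; pixel columns grow to the right and rows downward; lengths in mm; the calibration is good to about 2 mm. A picture is of the moment at which its call begins. There is no depth.
- finish_job(): hands the job in; it is judged then, once.
The state is a dict: "clock": time; "qpos": joint angles; "qd": joint speeds; "tau": joint torques, N m; "eef_pos": TCP position; "tool_rot": TCP orientation; "force": force on the tool from outside, world axes, zero at the start; "torque": the same for the moment, N m; "width": finger opening in mm; "gripper_force": force on a finger pad.
Only numpy, scipy, OpenCV 4.12 (cv2) and the standard library are available. Lean on these libraries where they do the work, as an engineer would, in place of code of your own. Each camera call takes 0.05 s, during which the arm holds its last target. There are 200 camera calls.

## Working session

There is one attempt and no reset: what is moved stays moved. The work goes in short steps, Python scripts to look and compute and a tool call to move; the robot and the scene stay as the last step left them, time stands still between calls to the robot, and variables do not carry over. Pictures are saved under pics/ and viewed, at most 10 in all, crops included, and the job is handed in when it is done.

Besides the shell and the picture viewer there is one more tool, called after "Emit:" as a command line: name --argument value ..., lists and objects as JSON in quotes. send_rows: Moves the arm, as the interface text tells. Its arguments: {"type":"object","properties":{"series":{"type":"array","items":{"type":"object","properties":{"ax":{"type":"number"},"ay":{"type":"number"},"az":{"type":"number"},"dx":{"type":"number"},"dy":{"type":"number"},"dz":{"type":"number"},"hand":{"type":"number"}}}}},"required":["series"]}

```bash
mkdir -p pics; ls; python3 - <<'E'
from cell import *
import cv2
s=read_state();print(s)
for n in("scene","top"):
    g=get_image(n);cv2.imwrite(f"pics/{n}0.png",g["pixels"][:,:,::-1]);print(n,g["mtx"],g["k1"],g["R"],g["t"])
E
```

```text
pics
{'clock': 0.0, 'qpos': array([-1.25979742,  0.62935892,  0.03844578,  1.51836904, -0.02696698,
        0.9962889 , -0.02004391]), 'qd': array([ 0.00044443, -0.0008681 ,  0.00087885, -0.00030809, -0.00164826,
        0.00148053,  0.00042931]), 'tau': array([-7.91095208e-04, -5.63406622e+01,  1.22577868e+00, -1.93439770e+01,
        1.09732113e-02,  1.05170891e-02, -5.38415904e-06]), 'eef_pos': array([238.9195437 , 603.8269278 , 230.38054112]), 'tool_rot': array([-3.13968735e+00,  5.58448857e-05,  2.76476474e+00]), 'force': array([ 0.7828137 , -0.10578549,  0.13007352]), 'torque': array([-0.04121914,  0.03815392, -0.02563309]), 'gripper_force': 0.0, 'width': 84.82675147693224}
scene [[569.88466273   0.         314.7270454 ]
 [  0.         569.88466273 240.51575894]
 [  0.           0.           1.        ]] -0.11271399816520855 [[ 0.59285099 -0.80519414  0.01378724]
 [-0.61615643 -0.46455641 -0.63603348]
 [ 0.51853539  0.36857799 -0.77153828]] [-404.86072464  304.70401998  929.49854618]
top [[613.56847916   0.         322.02853708]
 [  0.         613.56847916 232.78797884]
 [  0.           0.           1.        ]] -0.16824900629404607 [[ 0.00708447 -0.99991181  0.01123307]
 [-0.99190798 -0.00845086 -0.12667733]
 [ 0.12676109 -0.01024474 -0.99188037]] [-160.22383659  523.44054728 1174.90292715]
```

View pics/scene0.png

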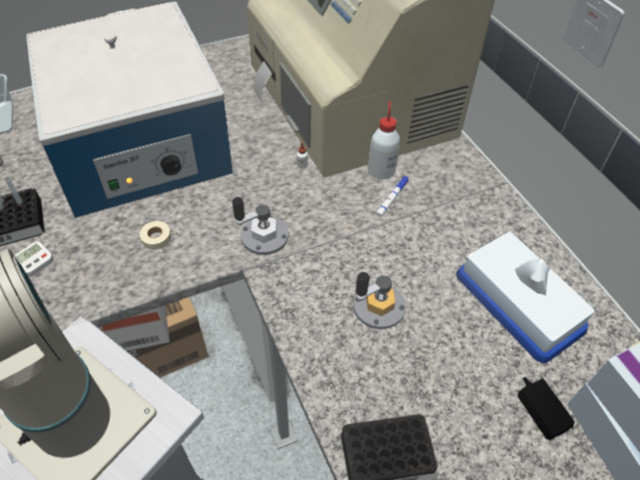

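View pics/top0.png

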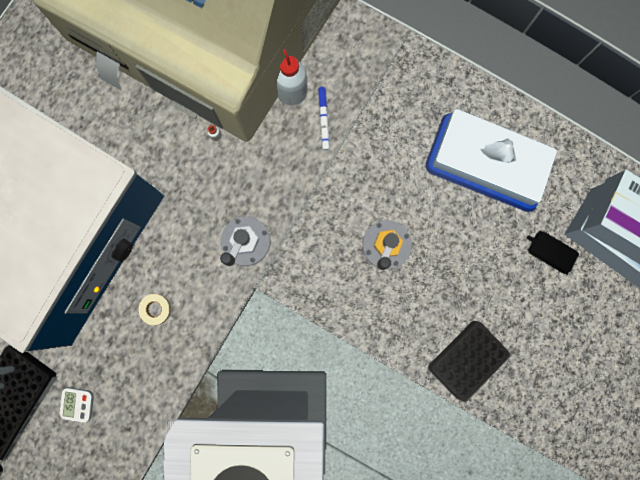

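The scene view shows the gold blank at about (381,300) with its black knob at (363,284). In the top view the gold blank is at (389,243), its knob at (384,263), and the silver blank at (243,241). The arm is out of view to the left, beyond the blue bath.

```bash
cat > h.py <<'E'
import numpy as np, cv2
from cell import *
def ray(g,u,v):
    K=g["mtx"];d=np.array([g["k1"],0,0,0.])
    p=cv2.undistortPoints(np.array([[[u,v]]],float),K,d)[0,0]
    o=-g["R"].T@g["t"]; r=g["R"].T@np.array([*p,1]); return o,r/np.linalg.norm(r)
def plane(g,u,v,z):
    o,r=ray(g,u,v); return o+r*(z-o[2])/r[2]
def tri(a,b):
    A=[];B=[]
    for o,r in(a,b):
        P=np.eye(3)-np.outer(r,r);A.append(P);B.append(P@o)
    x=np.linalg.lstsq(np.vstack(A),np.hstack(B),rcond=None)[0]
    return x,[np.linalg.norm((np.eye(3)-np.outer(r,r))@(x-o)) for o,r in(a,b)]
def proj(g,X):
    return cv2.projectPoints(np.array([X],float),cv2.Rodrigues(g["R"])[0],g["t"],g["mtx"],np.array([g["k1"],0,0,0.]))[0][0,0]
E
python3 - <<'E'
from h import *
a=get_image("scene")["pixels"][255:335,345:425,::-1];b=get_image("top")["pixels"][205:285,350:430,::-1]
cv2.imwrite("pics/c.png",np.hstack([cv2.resize(i,(400,400),interpolation=cv2.INTER_CUBIC) for i in(a,b)]))
E
```

```text
(no output)
```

View pics/c.png

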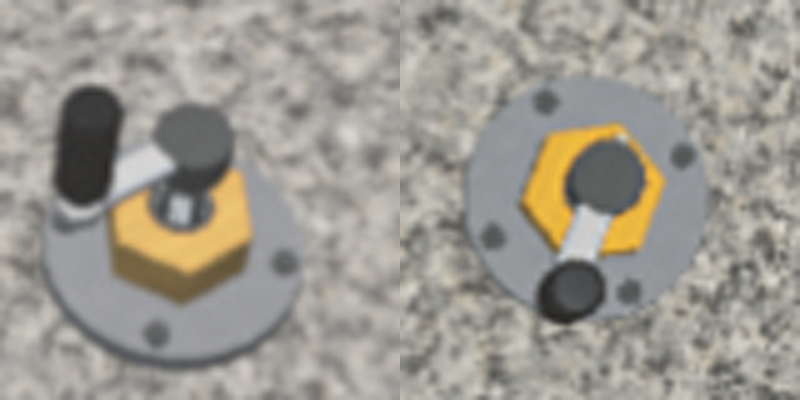

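The left half of this crop (scene) shows the knob axis from (363.4,275.4) at the top to (361.4,293) at the bottom, with the hub top at (384,281.6). In the right half (top view) the knob top is at (385.4,262.4), its centre at (384,264), the hub top at (391,240.6) and the disc centre at (387.6,244.6).

```bash
python3 - <<'E'
from h import *
s=get_image("scene");t=get_image("top")
np.set_printoptions(precision=1,suppress=True)
for n,a,b in(("ktop",(363.4,275.4),(385.4,262.4)),("kbot",(361.4,293),(382.6,265.4)),("kmid",(362.4,284.4),(384,263.9)),("hub",(384,281.6),(391,240.6))):
    print(n,*tri(ray(s,*a),ray(t,*b)))
# masks: gold hexagon (top face ~) and dark knob blob in both
for n,g,roi in(("s",s,(345,255,80,80)),("t",t,(350,205,80,80))):
    x,y,w,h=roi; im=g["pixels"][y:y+h,x:x+w]; gr=im.max(2).astype(int)
    m=((gr<62)).astype(np.uint8)
    k,l,st,c=cv2.connectedComponentsWithStats(m)
    print(n,[(st[i,4],st[i,:4]+[x,y,0,0],c[i]+[x,y]) for i in range(1,k) if st[i,4]>15])
for z in (84,): print("hub plane", plane(s,384,281.6,z),plane(t,391,240.6,z))
print("disc top z=10", plane(t,387.6,244.6,8))
E
```

```text
ktop [ 457.6 -267.7  138.9] [np.float64(1.7450239784650114), np.float64(1.74502397846508)]
kbot [ 456.3 -268.6   88.5] [np.float64(1.2181556738698545), np.float64(1.21815567387039)]
kmid [ 457.  -268.2  113.6] [np.float64(1.5093826026897958), np.float64(1.5093826026898436)]
hub [ 504.1 -285.7   83.5] [np.float64(0.7669202407477516), np.float64(0.7669202407478402)]
s [(np.int32(188), array([357, 273,  12,  23]), array([362.1, 284.3]))]
t [(np.int32(42), array([378, 259,  12,  11]), array([381.4, 265.3]))]
hub plane [ 503.2 -285.3   84. ] [ 504.5 -286.2   84. ]
disc top z=10 [ 505.2 -288.7    8. ]
```

Knob centre is about (457, -268, 114) and the axis about (504.4, -286). That gives a radius of 50.8 mm and a knob length of 50.4 mm, which match the sizes given. First I lift clear of the bath.

Emit:
send_rows --series '[{"dz":-2,"hand":0},{"dz":-6,"hand":0},{"dz":-10,"hand":0},{"dz":-14,"hand":0},{"dz":-17,"hand":0},{"dz":-17,"hand":0}]'

```text
invalid input at $.series[0]: expected keys ax, ay, az, dx, dy, dz, hand
```

```bash
python3 - <<'E'
from h import *
s=read_state();print(s["clock"],s["qpos"],s["eef_pos"],s["tool_rot"],s["force"])
E
```

```text
0.3 [-1.25978183  0.62871347  0.03850006  1.51770682 -0.02697707  0.99631554
 -0.0199844 ] [239.09307615 604.21895328 231.01180833] [-3.14096835e+00  1.42977501e-05  2.76477421e+00] [-1.51165795 -0.4234008  -0.83435483]
```

Emit:
send_rows --series '[{"ax":0,"ay":0,"az":0,"dx":0,"dy":0,"dz":-2,"hand":0},{"ax":0,"ay":0,"az":0,"dx":0,"dy":0,"dz":-6,"hand":0},{"ax":0,"ay":0,"az":0,"dx":0,"dy":0,"dz":-10,"hand":0},{"ax":0,"ay":0,"az":0,"dx":0,"dy":0,"dz":-14,"hand":0},{"ax":0,"ay":0,"az":0,"dx":0,"dy":0,"dz":-17,"hand":0},{"ax":0,"ay":0,"az":0,"dx":0,"dy":0,"dz":-17,"hand":0}]'

```text
clock: 0.9
eef_pos: [240.0, 606.3, 406.7]
tool_rot: [3.132, -0.0, 2.765]
force: [0.7, 0.1, -0.7]
width: 85.0
gripper_force: 0.0
```

```bash
python3 - <<'E'
from h import *
s=read_state();print(s["clock"],s["qpos"],s["eef_pos"],s["tool_rot"],s["force"])
t=get_image("top")
for p in((135,172),(25,350),(0,90)): print(plane(t,*p,300))
print(plane(t,162,193,300),plane(t,240,135,0))
E
```

```text
0.9 [-1.26494864  0.50856152  0.0502129   1.24272549 -0.0249021   1.38116644
 -0.02286427] [240.03029295 606.30801616 406.68696369] [ 3.13186677e+00 -2.80669624e-04  2.76455814e+00] [ 0.71669618  0.1174425  -0.68683798]
[584.80616277 142.16987544 300.        ]
[301.67584002 310.51944088 300.        ]
[727.91187167 389.32394918 300.        ]
[551.21184051  96.9625929  300.        ] [732.77088569  15.70096342   0.        ]
```

Emit:
send_rows --series '[{"ax":0,"ay":0,"az":0.05,"dx":-1,"dy":-0.6,"dz":0,"hand":0},{"ax":0,"ay":0,"az":0.16,"dx":-3.6,"dy":-2.1,"dz":0,"hand":0},{"ax":0,"ay":0,"az":0.29,"dx":-6.7,"dy":-3.9,"dz":0,"hand":0},{"ax":0,"ay":0,"az":0.43,"dx":-10,"dy":-5.9,"dz":0,"hand":0},{"ax":0,"ay":0,"az":0.57,"dx":-13.4,"dy":-7.9,"dz":0,"hand":0},{"ax":0,"ay":0,"az":0.71,"dx":-16.8,"dy":-9.9,"dz":0,"hand":0},{"ax":0,"ay":0,"az":0.85,"dx":-20.2,"dy":-11.8,"dz":0,"hand":0},{"ax":0,"ay":0,"az":0.98,"dx":-23.3,"dy":-13.6,"dz":0,"hand":0},{"ax":0,"ay":0,"az":1.1,"dx":-26,"dy":-15.2,"dz":0,"hand":0},{"ax":0,"ay":0,"az":1.194,"dx":-28,"dy":-16.4,"dz":0,"hand":0}]'

```text
clock: 1.95
eef_pos: [440.2, 345.0, 399.9]
tool_rot: [-3.14, 0.003, 1.56]
force: [-0.0, 0.3, 0.1]
width: 85.3
gripper_force: 0.0
```

```bash
python3 - <<'E'
from h import *
s=read_state();print(s["clock"],s["qpos"],s["eef_pos"],s["tool_rot"],s["force"])
E
```

```text
1.95 [-0.98139284  0.37245617  0.39634663  1.51849974 -0.14546876  1.28326787
 -0.5781464 ] [440.19415733 344.95277776 399.85170915] [-3.13989171e+00  3.05045309e-03  1.56039536e+00] [-0.04587723  0.31915096  0.12180769]
```

Emit:
send_rows --series '[{"ax":0,"ay":0,"az":0,"dx":-2,"dy":0.4,"dz":0,"hand":0},{"ax":0,"ay":0,"az":0,"dx":-5,"dy":1,"dz":0,"hand":0},{"ax":0,"ay":0,"az":0,"dx":-9,"dy":1.8,"dz":0,"hand":0},{"ax":0,"ay":0,"az":0,"dx":-13,"dy":2.6,"dz":0,"hand":0},{"ax":0,"ay":0,"az":0,"dx":-17,"dy":3.4,"dz":0,"hand":0},{"ax":0,"ay":0,"az":0,"dx":-21,"dy":4,"dz":0,"hand":0},{"ax":0,"ay":0,"az":0,"dx":-25,"dy":4.6,"dz":0,"hand":0},{"ax":0,"ay":0,"az":0,"dx":-29,"dy":5.2,"dz":0,"hand":0},{"ax":0,"ay":0,"az":0,"dx":-33,"dy":5.6,"dz":0,"hand":0},{"ax":0,"ay":0,"az":0,"dx":-36,"dy":5.8,"dz":0,"hand":0}]'

```text
clock: 2.95
eef_pos: [495.7, -14.9, 400.0]
tool_rot: [-3.139, 0.001, 1.565]
force: [-1.0, -0.3, 0.5]
width: 85.4
gripper_force: 0.0
```

Emit:
send_rows --series '[{"ax":0,"ay":0,"az":0,"dx":-3,"dy":-0.2,"dz":0,"hand":0},{"ax":0,"ay":0,"az":0,"dx":-7,"dy":-0.8,"dz":0.5,"hand":0},{"ax":0,"ay":0,"az":0,"dx":-11,"dy":-1.6,"dz":2,"hand":0},{"ax":0,"ay":0,"az":0,"dx":-15,"dy":-2.4,"dz":4,"hand":0},{"ax":0,"ay":0,"az":0,"dx":-19,"dy":-3,"dz":7,"hand":0},{"ax":0,"ay":0,"az":0,"dx":-22,"dy":-3.6,"dz":10,"hand":0},{"ax":0,"ay":0,"az":0,"dx":-24,"dy":-4,"dz":13,"hand":0},{"ax":0,"ay":0,"az":0,"dx":-25,"dy":-4.2,"dz":15,"hand":0},{"ax":0,"ay":0,"az":0,"dx":-25.3,"dy":-4.2,"dz":16,"hand":0},{"ax":0,"ay":0,"az":0,"dx":-25.3,"dy":-4.2,"dz":16,"hand":0}]'

```text
clock: 3.95
eef_pos: [453.4, -263.8, 239.5]
tool_rot: [-3.138, -0.002, 1.568]
force: [0.3, 1.7, -0.5]
width: 85.6
gripper_force: 0.0
```

```bash
python3 - <<'E'
from h import *
s=read_state();print(s["clock"],s["qpos"],s["eef_pos"],s["tool_rot"],s["force"])
a=get_image("scene");b=get_image("top")
cv2.imwrite("pics/d.png",np.hstack([cv2.resize(i[...,::-1],(400,400),interpolation=cv2.INTER_CUBIC) for i in(a["pixels"][180:340,290:450],b["pixels"][165:325,310:470])]))
print(proj(a,s["eef_pos"]),proj(b,s["eef_pos"]))
E
```

```text
3.95 [ 0.10699612  0.48905759  0.54141531  1.86206457 -0.31805448  0.88144196
  0.79990295] [ 453.39308426 -263.76650422  239.54907838] [-3.13756711e+00 -1.72306910e-03  1.56817560e+00] [ 0.31794604  1.69419723 -0.51407224]
[366.09169292 237.62311212] [389.17672154 260.77087455]
```

View pics/d.png

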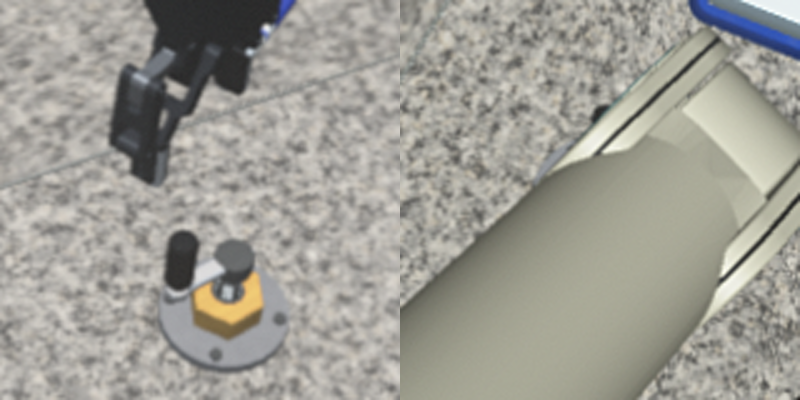

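The scene crop shows the open gripper directly above the knob, and the arm hides the top view. Next I correct by (+4,-4) mm and descend.

Emit:
send_rows --series '[{"ax":0,"ay":0,"az":0,"dx":-0.2,"dy":0.2,"dz":1,"hand":0},{"ax":0,"ay":0,"az":0,"dx":-0.4,"dy":0.4,"dz":3,"hand":0},{"ax":0,"ay":0,"az":0,"dx":-0.4,"dy":0.4,"dz":5,"hand":0},{"ax":0,"ay":0,"az":0,"dx":-0.4,"dy":0.4,"dz":7,"hand":0},{"ax":0,"ay":0,"az":0,"dx":-0.4,"dy":0.4,"dz":9,"hand":0},{"ax":0,"ay":0,"az":0,"dx":-0.4,"dy":0.4,"dz":11,"hand":0},{"ax":0,"ay":0,"az":0,"dx":-0.4,"dy":0.4,"dz":12.5,"hand":0},{"ax":0,"ay":0,"az":0,"dx":-0.4,"dy":0.4,"dz":13.6,"hand":0},{"ax":0,"ay":0,"az":0,"dx":-0.4,"dy":0.4,"dz":14.1,"hand":0},{"ax":0,"ay":0,"az":0,"dx":-0.4,"dy":0.4,"dz":14.1,"hand":0}]'

```text
clock: 5.05
eef_pos: [459.2, -267.9, 100.0]
tool_rot: [-3.141, -0.0, 1.571]
force: [-0.7, 0.2, 0.4]
width: 85.3
gripper_force: 0.0
```

```bash
python3 - <<'E'
from h import *
s=read_state();print(s["clock"],s["eef_pos"],s["tool_rot"],s["force"])
a=get_image("scene")
cv2.imwrite("pics/e.png",cv2.resize(a["pixels"][225:325,310:430,::-1],(600,500),interpolation=cv2.INTER_CUBIC))
for z in(139,118,98):print(proj(a,[*s["eef_pos"][:2],z]))
E
```

```text
5.05 [ 459.23212394 -267.85128769  100.04279883] [-3.14132173e+00 -2.59243596e-04  1.57113944e+00] [-0.73266698  0.15772017  0.43074502]
[365.02437577 274.70569645]
[364.01483148 281.90687463]
[363.08267414 288.54317513]
```

View pics/e.png

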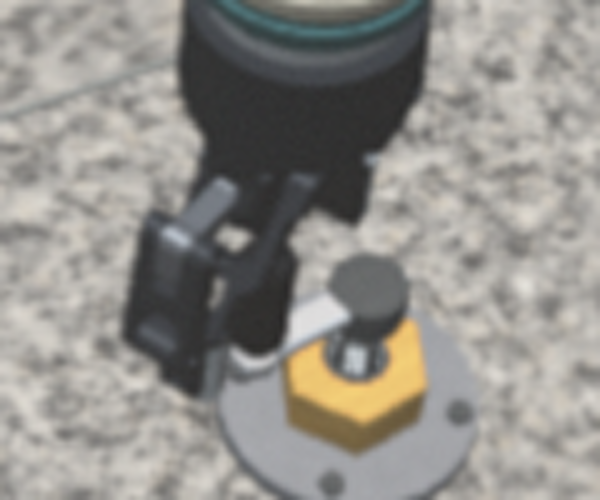

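The knob at crop (262,305) stands between the open fingers, so I close on it.

Emit:
send_rows --series '[{"ax":0,"ay":0,"az":0,"dx":0,"dy":-0.1,"dz":0.1,"hand":0.3},{"ax":0,"ay":0,"az":0,"dx":0,"dy":-0.1,"dz":0.1,"hand":0.5},{"ax":0,"ay":0,"az":0,"dx":0,"dy":-0.1,"dz":0.1,"hand":0.7},{"ax":0,"ay":0,"az":0,"dx":0,"dy":-0.1,"dz":0.1,"hand":0.9},{"ax":0,"ay":0,"az":0,"dx":0,"dy":-0.1,"dz":0.1,"hand":1},{"ax":0,"ay":0,"az":0,"dx":0,"dy":-0.1,"dz":0.1,"hand":1},{"ax":0,"ay":0,"az":0,"dx":0,"dy":-0.1,"dz":0.1,"hand":1},{"ax":0,"ay":0,"az":0,"dx":0,"dy":-0.1,"dz":0.1,"hand":1}]'

```text
clock: 5.9
eef_pos: [458.2, -268.1, 99.5]
tool_rot: [3.141, -0.0, 1.571]
force: [-0.8, 0.4, 4.5]
width: 20.5
gripper_force: 58.4
```

```bash
python3 - <<'E'
from h import *
s=read_state();print(s["clock"],s["eef_pos"],s["tool_rot"],s["force"],s["torque"],s["width"],s["gripper_force"])
a=get_image("scene")
im=a["pixels"][255:310,350:400]
s=read_state();print(s["eef_pos"],s["force"])
E
```

```text
5.9 [ 458.18629958 -268.10463627   99.50076621] [ 3.14139262e+00 -5.72080229e-05  1.57074057e+00] [-0.83211942  0.4409514   4.4587399 ] [0.09204808 0.00229066 0.02020731] 20.463428869781033 58.439127802848816
[ 458.20240523 -268.1567811    99.50226093] [-0.50785399  0.92101531  5.03965239]
```

```bash
cat > arc.py <<'E'
import numpy as np,sys
def arc(t0,t1,n=10,R=50):
    th=np.radians(np.linspace(t0,t1,n+1))[1:];a=np.radians(t0)
    for t in th: print(f'dx {R*(np.sin(t)-np.sin(a))/10:.2f} dy {R*(np.cos(t)-np.cos(a))/10:.2f} dz {(t0-np.degrees(t))/360*.2:.2f}')
arc(float(sys.argv[1]),float(sys.argv[2]))
E
python3 arc.py 158.8 68.8; echo; python3 arc.py 68.8 -21.2; echo; python3 arc.py -21.2 -111.2
```

```text
dx 0.71 dy 0.34 dz 0.01
dx 1.35 dy 0.79 dz 0.01
dx 1.92 dy 1.33 dz 0.01
dx 2.39 dy 1.95 dz 0.02
dx 2.77 dy 2.64 dz 0.03
dx 3.03 dy 3.38 dz 0.03
dx 3.17 dy 4.16 dz 0.04
dx 3.18 dy 4.94 dz 0.04
dx 3.08 dy 5.72 dz 0.05
dx 2.85 dy 6.47 dz 0.05

dx -0.34 dy 0.71 dz 0.01
dx -0.79 dy 1.35 dz 0.01
dx -1.33 dy 1.92 dz 0.01
dx -1.95 dy 2.39 dz 0.02
dx -2.64 dy 2.77 dz 0.03
dx -3.38 dy 3.03 dz 0.03
dx -4.16 dy 3.17 dz 0.03
dx -4.94 dy 3.18 dz 0.04
dx -5.72 dy 3.08 dz 0.05
dx -6.47 dy 2.85 dz 0.05

dx -0.71 dy -0.34 dz 0.01
dx -1.35 dy -0.79 dz 0.01
dx -1.92 dy -1.33 dz 0.02
dx -2.39 dy -1.95 dz 0.02
dx -2.77 dy -2.64 dz 0.03
dx -3.03 dy -3.38 dz 0.03
dx -3.17 dy -4.16 dz 0.03
dx -3.18 dy -4.94 dz 0.04
dx -3.08 dy -5.72 dz 0.05
dx -2.85 dy -6.47 dz 0.05
```

Emit:
send_rows --series '[{"ax":0,"ay":0,"az":0,"dx":0.36,"dy":0.15,"dz":0,"hand":1},{"ax":0,"ay":0,"az":0,"dx":0.71,"dy":0.34,"dz":0.01,"hand":1},{"ax":0,"ay":0,"az":0,"dx":1.35,"dy":0.79,"dz":0.01,"hand":1},{"ax":0,"ay":0,"az":0,"dx":1.92,"dy":1.33,"dz":0.01,"hand":1},{"ax":0,"ay":0,"az":0,"dx":2.39,"dy":1.95,"dz":0.02,"hand":1},{"ax":0,"ay":0,"az":0,"dx":2.77,"dy":2.64,"dz":0.03,"hand":1}]'

```text
clock: 6.55
eef_pos: [484.1, -240.2, 99.1]
tool_rot: [-3.14, 0.0, 1.571]
force: [-2.5, -1.8, 5.7]
width: 20.9
gripper_force: 58.5
```

Emit:
send_rows --series '[{"ax":0,"ay":0,"az":0,"dx":0.26,"dy":0.74,"dz":0,"hand":1},{"ax":0,"ay":0,"az":0,"dx":0.4,"dy":1.52,"dz":0.01,"hand":1},{"ax":0,"ay":0,"az":0,"dx":0.41,"dy":2.3,"dz":0.01,"hand":1},{"ax":0,"ay":0,"az":0,"dx":0.31,"dy":3.08,"dz":0.02,"hand":1},{"ax":0,"ay":0,"az":0,"dx":0.08,"dy":3.83,"dz":0.02,"hand":1},{"ax":0,"ay":0,"az":0,"dx":-0.26,"dy":4.54,"dz":0.03,"hand":1},{"ax":0,"ay":0,"az":0,"dx":-0.71,"dy":5.18,"dz":0.03,"hand":1},{"ax":0,"ay":0,"az":0,"dx":-1.25,"dy":5.75,"dz":0.04,"hand":1},{"ax":0,"ay":0,"az":0,"dx":-1.87,"dy":6.22,"dz":0.04,"hand":1},{"ax":0,"ay":0,"az":0,"dx":-2.56,"dy":6.6,"dz":0.05,"hand":1}]'

```text
clock: 7.55
eef_pos: [550.6, -263.9, 98.5]
tool_rot: [-3.14, -0.003, 1.572]
force: [-1.3, 2.3, 7.9]
width: 20.6
gripper_force: 58.8
```

Emit:
send_rows --series '[{"ax":0,"ay":0,"az":0,"dx":-0.74,"dy":0.26,"dz":0,"hand":1},{"ax":0,"ay":0,"az":0,"dx":-1.52,"dy":0.4,"dz":0,"hand":1},{"ax":0,"ay":0,"az":0,"dx":-2.3,"dy":0.41,"dz":0.01,"hand":1},{"ax":0,"ay":0,"az":0,"dx":-3.08,"dy":0.31,"dz":0.01,"hand":1},{"ax":0,"ay":0,"az":0,"dx":-3.83,"dy":0.08,"dz":0.02,"hand":1},{"ax":0,"ay":0,"az":0,"dx":-3.83,"dy":0.08,"dz":0.02,"hand":1},{"ax":0,"ay":0,"az":0,"dx":-3.83,"dy":0.08,"dz":0.02,"hand":1},{"ax":0,"ay":0,"az":0,"dx":-3.83,"dy":0.08,"dz":0.02,"hand":1},{"ax":0,"ay":0,"az":0,"dx":-3.83,"dy":0.08,"dz":0.02,"hand":1},{"ax":0,"ay":0,"az":0,"dx":-3.83,"dy":0.08,"dz":0.02,"hand":1}]'

```text
clock: 8.55
eef_pos: [552.6, -303.3, 98.5]
tool_rot: [3.14, -0.001, 1.572]
force: [0.3, 1.1, 4.4]
width: 20.5
gripper_force: 58.6
```

```bash
python3 - <<'E'
from h import *
s=read_state();print(s["eef_pos"],s["force"])
P=np.array([[458.2,-268.1],[484.1,-240.2],[550.6,-263.9],s["eef_pos"][:2]])
A=np.c_[2*P,np.ones(4)];c=np.linalg.lstsq(A,(P**2).sum(1),rcond=None)[0];print(c[:2],np.sqrt(c[2]+c[0]**2+c[1]**2))
print(np.degrees(np.arctan2(*(P-c[:2]).T[::-1])))
a=get_image("scene");print(proj(a,[551.4,-304.3,113]))
cv2.imwrite("pics/f.png",cv2.resize(a["pixels"][225:335,320:452,::-1],(600,500),interpolation=cv2.INTER_CUBIC))
E
```

```text
[ 552.60191482 -303.27496552   98.52883384] [0.33916902 1.06827259 4.37468801]
[ 505.30720669 -285.90761413] 50.37191222493207
[159.29224787 114.89013842  25.91495913 -20.16401926]
[408.99242438 259.77410662]
```

View pics/f.png

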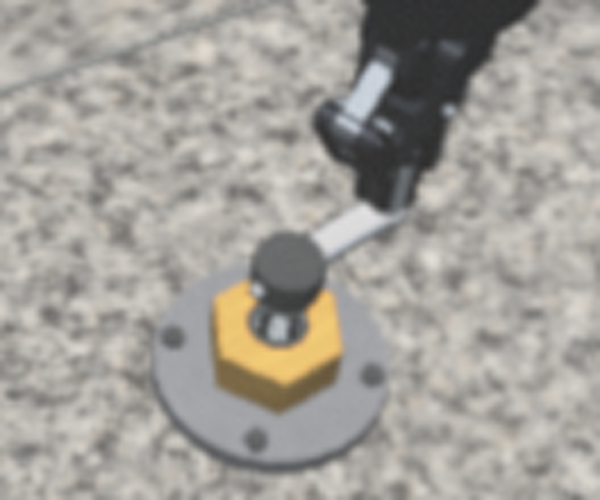

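The crank arm now points up-right in the crop, with the knob in the gripper at (400,190). The fitted circle gives 179.5° of turn, after a pause of 0.5 s. Next is a quarter turn back.

Emit:
send_rows --series '[{"ax":0,"ay":0,"az":0,"dx":0.75,"dy":0.23,"dz":0,"hand":1},{"ax":0,"ay":0,"az":0,"dx":1.53,"dy":0.33,"dz":-0.01,"hand":1},{"ax":0,"ay":0,"az":0,"dx":2.31,"dy":0.32,"dz":-0.01,"hand":1},{"ax":0,"ay":0,"az":0,"dx":3.09,"dy":0.18,"dz":-0.02,"hand":1},{"ax":0,"ay":0,"az":0,"dx":3.83,"dy":-0.08,"dz":-0.02,"hand":1},{"ax":0,"ay":0,"az":0,"dx":4.52,"dy":-0.46,"dz":-0.03,"hand":1},{"ax":0,"ay":0,"az":0,"dx":5.14,"dy":-0.93,"dz":-0.04,"hand":1},{"ax":0,"ay":0,"az":0,"dx":5.68,"dy":-1.5,"dz":-0.04,"hand":1},{"ax":0,"ay":0,"az":0,"dx":6.13,"dy":-2.14,"dz":-0.05,"hand":1},{"ax":0,"ay":0,"az":0,"dx":6.47,"dy":-2.85,"dz":-0.05,"hand":1}]'

```text
clock: 9.6
eef_pos: [522.8, -238.9, 98.9]
tool_rot: [3.141, -0.0, 1.571]
force: [2.4, -3.2, 3.6]
width: 20.6
gripper_force: 58.5
```

Emit:
send_rows --series '[{"ax":0,"ay":0,"az":0,"dx":0,"dy":0,"dz":0,"hand":1},{"ax":0,"ay":0,"az":0,"dx":0,"dy":0,"dz":0,"hand":1},{"ax":0,"ay":0,"az":0,"dx":0,"dy":0,"dz":0,"hand":1},{"ax":0,"ay":0,"az":0,"dx":0,"dy":0,"dz":0,"hand":1},{"ax":0,"ay":0,"az":0,"dx":0,"dy":0,"dz":0,"hand":1},{"ax":0,"ay":0,"az":0,"dx":0,"dy":0,"dz":0,"hand":1}]'

```text
clock: 10.2
eef_pos: [521.6, -238.5, 98.8]
tool_rot: [-3.139, -0.003, 1.571]
force: [0.0, 0.3, 8.1]
width: 21.0
gripper_force: 59.0
```

```bash
python3 arc.py 71 -20; echo; python3 arc.py -20 -110.7
```

```text
dx -0.32 dy 0.73 dz 0.01
dx -0.74 dy 1.40 dz 0.01
dx -1.27 dy 1.99 dz 0.02
dx -1.89 dy 2.49 dz 0.02
dx -2.58 dy 2.89 dz 0.03
dx -3.32 dy 3.17 dz 0.03
dx -4.09 dy 3.33 dz 0.04
dx -4.88 dy 3.37 dz 0.04
dx -5.67 dy 3.28 dz 0.05
dx -6.44 dy 3.07 dz 0.05

dx -0.72 dy -0.33 dz 0.01
dx -1.38 dy -0.77 dz 0.01
dx -1.96 dy -1.30 dz 0.02
dx -2.45 dy -1.92 dz 0.02
dx -2.83 dy -2.61 dz 0.03
dx -3.11 dy -3.36 dz 0.03
dx -3.26 dy -4.13 dz 0.04
dx -3.28 dy -4.92 dz 0.04
dx -3.19 dy -5.71 dz 0.05
dx -2.97 dy -6.47 dz 0.05
```

Emit:
send_rows --series '[{"ax":0,"ay":0,"az":0,"dx":-0.32,"dy":0.73,"dz":0,"hand":1},{"ax":0,"ay":0,"az":0,"dx":-0.74,"dy":1.4,"dz":0.01,"hand":1},{"ax":0,"ay":0,"az":0,"dx":-1.27,"dy":1.99,"dz":0.01,"hand":1},{"ax":0,"ay":0,"az":0,"dx":-1.89,"dy":2.49,"dz":0.02,"hand":1},{"ax":0,"ay":0,"az":0,"dx":-2.58,"dy":2.89,"dz":0.02,"hand":1},{"ax":0,"ay":0,"az":0,"dx":-3.32,"dy":3.17,"dz":0.03,"hand":1},{"ax":0,"ay":0,"az":0,"dx":-4.09,"dy":3.33,"dz":0.03,"hand":1},{"ax":0,"ay":0,"az":0,"dx":-4.88,"dy":3.37,"dz":0.04,"hand":1},{"ax":0,"ay":0,"az":0,"dx":-5.67,"dy":3.28,"dz":0.04,"hand":1},{"ax":0,"ay":0,"az":0,"dx":-6.44,"dy":3.07,"dz":0.04,"hand":1}]'

```text
clock: 11.2
eef_pos: [553.7, -301.0, 98.3]
tool_rot: [-3.141, -0.006, 1.572]
force: [1.9, 2.7, 7.1]
width: 20.8
gripper_force: 58.9
```

Emit:
send_rows --series '[{"ax":0,"ay":0,"az":0,"dx":-0.72,"dy":-0.33,"dz":0,"hand":1},{"ax":0,"ay":0,"az":0,"dx":-1.38,"dy":-0.77,"dz":0.01,"hand":1},{"ax":0,"ay":0,"az":0,"dx":-1.96,"dy":-1.3,"dz":0.01,"hand":1},{"ax":0,"ay":0,"az":0,"dx":-2.45,"dy":-1.92,"dz":0.02,"hand":1},{"ax":0,"ay":0,"az":0,"dx":-2.83,"dy":-2.61,"dz":0.02,"hand":1},{"ax":0,"ay":0,"az":0,"dx":-3.11,"dy":-3.36,"dz":0.03,"hand":1},{"ax":0,"ay":0,"az":0,"dx":-3.26,"dy":-4.13,"dz":0.03,"hand":1},{"ax":0,"ay":0,"az":0,"dx":-3.28,"dy":-4.92,"dz":0.04,"hand":1},{"ax":0,"ay":0,"az":0,"dx":-3.19,"dy":-5.71,"dz":0.04,"hand":1},{"ax":0,"ay":0,"az":0,"dx":-2.97,"dy":-6.47,"dz":0.04,"hand":1}]'

```text
clock: 12.2
eef_pos: [488.1, -333.9, 98.1]
tool_rot: [3.141, 0.0, 1.57]
force: [2.6, -1.9, 4.9]
width: 20.7
gripper_force: 58.7
```

Emit:
send_rows --series '[{"ax":0,"ay":0,"az":0,"dx":0,"dy":0,"dz":0,"hand":1},{"ax":0,"ay":0,"az":0,"dx":0,"dy":0,"dz":0,"hand":1},{"ax":0,"ay":0,"az":0,"dx":0,"dy":0,"dz":0,"hand":1},{"ax":0,"ay":0,"az":0,"dx":0,"dy":0,"dz":0,"hand":1}]'

```text
clock: 12.6
eef_pos: [486.8, -333.6, 97.9]
tool_rot: [-3.139, -0.001, 1.57]
force: [-0.9, -1.4, 6.5]
width: 20.5
gripper_force: 58.9
```

```bash
python3 - <<'E'
from h import *
s=read_state();print(s["clock"],s["eef_pos"],s["force"],s["width"])
P=np.array([[458.2,-268.1],[484.1,-240.2],[550.6,-263.9],[552.6,-303.3],[521.6,-238.5],s["eef_pos"][:2]])
A=np.c_[2*P,np.ones(6)];c=np.linalg.lstsq(A,(P**2).sum(1),rcond=None)[0];print(c[:2],np.sqrt(c[2]+c[0]**2+c[1]**2))
print(np.degrees(np.arctan2(*(P-c[:2]).T[::-1])),np.linalg.norm(P-c[:2],axis=1))
E
```

```text
12.6 [ 486.83146847 -333.55200893   97.87355785] [-0.92000504 -1.38232279  6.54844374] 20.47623699301065
[ 505.16721527 -286.29139358] 50.552915368988344
[ 158.82756296  114.56394668   26.23622628  -19.7269879    71.02477483
 -111.20480747] [50.36711339 50.67784645 50.65088779 50.39009585 50.5376465  50.69285328]
```

The total is 270.0°. Now I release and lift straight up.

Emit:
send_rows --series '[{"ax":0,"ay":0,"az":0,"dx":0,"dy":0,"dz":0,"hand":0.6},{"ax":0,"ay":0,"az":0,"dx":0,"dy":0,"dz":0,"hand":0.3},{"ax":0,"ay":0,"az":0,"dx":0,"dy":0,"dz":0,"hand":0},{"ax":0,"ay":0,"az":0,"dx":0,"dy":0,"dz":0,"hand":0},{"ax":0,"ay":0,"az":0,"dx":0,"dy":0,"dz":0,"hand":0},{"ax":0,"ay":0,"az":0,"dx":0,"dy":0,"dz":0,"hand":0},{"ax":0,"ay":0,"az":0,"dx":0,"dy":0,"dz":0,"hand":0},{"ax":0,"ay":0,"az":0,"dx":0,"dy":0,"dz":0,"hand":0}]'

```text
clock: 13.4
eef_pos: [488.8, -333.7, 98.0]
tool_rot: [-3.142, -0.0, 1.571]
force: [-0.5, 0.1, 0.4]
width: 85.3
gripper_force: 0.0
```

Emit:
send_rows --series '[{"ax":0,"ay":0,"az":0,"dx":0,"dy":0,"dz":-1,"hand":0},{"ax":0,"ay":0,"az":0,"dx":0,"dy":0,"dz":-3,"hand":0},{"ax":0,"ay":0,"az":0,"dx":0,"dy":0,"dz":-6,"hand":0},{"ax":0,"ay":0,"az":0,"dx":0,"dy":0,"dz":-9,"hand":0},{"ax":0,"ay":0,"az":0,"dx":0,"dy":0,"dz":-12,"hand":0},{"ax":0,"ay":0,"az":0,"dx":0,"dy":0,"dz":-15,"hand":0},{"ax":0,"ay":0,"az":0,"dx":0,"dy":0,"dz":-18,"hand":0},{"ax":0,"ay":0,"az":0,"dx":0,"dy":0,"dz":-20,"hand":0},{"ax":0,"ay":0,"az":0,"dx":0,"dy":0,"dz":-20,"hand":0}]'

```text
clock: 14.3
eef_pos: [489.9, -335.1, 301.8]
tool_rot: [3.136, 0.004, 1.571]
force: [-0.2, -0.4, -0.0]
width: 85.5
gripper_force: 0.0
```

```bash
python3 - <<'E'
from h import *
s=read_state();print(s["clock"],s["eef_pos"],s["qd"].round(3),s["width"])
a=get_image("scene");print(proj(a,[486.8,-333.5,112]),proj(a,[505.2,-286.3,82]))
cv2.imwrite("pics/g.png",a["pixels"][100:400,180:580,::-1])
x=cv2.resize(a["pixels"][240:350,330:462,::-1],(360,300),interpolation=cv2.INTER_CUBIC)
cv2.imwrite("pics/g.png",np.hstack([a["pixels"][100:400,180:580,::-1],x]))
E
```

```text
14.3 [ 489.93492543 -335.13912853  301.82452867] [ 0.005  0.044 -0.021  0.062 -0.013 -0.038  0.01 ] 85.50636033412147
[404.51659629 292.14996647] [384.94783118 281.80672956]
```

View pics/g.png

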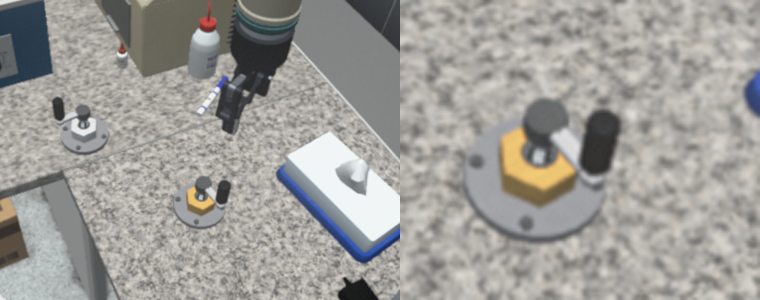

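The knob stands free at image (403,292), where (404.5,292) was predicted. The same 1.5 px offset was there at the start. The steel tap is untouched and the gripper is well clear.

```bash
python3 -c "
from cell import *
print(finish_job())"
```

```text
the job is handed in; nothing more can be done
None
```

The brass tap was turned half a turn forward, a quarter back and half forward, with a pause at each reversal; it stands 270° forward by my measurement (the back turn came to about 91°, the last forward turn to about 182°), the knob is released, the steel tap was left alone, and the job was handed in after about 14 s.

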